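Clamp the tube rack on the shaker: move the clamp bar up one hole

ROBOT

A 6-joint arm with a two-finger parallel gripper is mounted at the origin on the work surface. World frame = base frame: x ahead of the robot, y to its left, z up, the work surface at z = 0. Lengths are in mm, angles in rad, forces in N, time in s.
With the tool pointing down it reaches from about 275 to 1000 mm from the base axis. Payload 8.4 kg.
Tool frame: the origin (TCP) lies midway between the tips of the shut fingers; the grasp point (between the pads) lies 19 mm behind it; z points along the fingers, y is the line along which they close (so a half turn about z gives the same grasp; the last joint's range is limited). The gripper opens to 85 mm and grips with 20 to 120 N. Pads are 22 mm wide; open, the fingers measure 114 mm over their backs; the gripper's body (76 mm by 85 mm) begins 54 mm behind the grasp point. The pads swing forward as they close: fully open they stand 13 mm farther back than shut.
Start: joints at [-0.002, 0.353, 1.633, -0, 1.155, -0.002], TCP at [625.002, -0, 231.281] pointing down, gripper open.
Joint ranges: [-2.63, 2.63], [-0.92, 2.1], [0.06, 2.66], [-1.3, 4.44], [0, 2.69], [-3.02, 3.02]. Speed limits (rad/s): [2.22, 2.22, 2.79, 3.14, 3.14, 3.14].

INTERFACE

Orientations are given as [roll, pitch, yaw] about the fixed x, y, z axes, in that order (R = Rz(yaw) Ry(pitch) Rx(roll)).
In Python, from rig import r, imaging gives the robot as it stands. The module is installed in compiled form; this text tells all that it offers.
- The arm moves only by the tool arm_command, never from a script. Its argument "deltas" is a list of rows, each an object of numbers: "hand": the finger opening in mm, from 0 to 85.4; "tx", "ty", "tz": the shift along the tool's x, y, z in mm; "wx", "wy", "wz": the turn, a rotation vector about the tool's x, y, z in rad. A call has 1 to 8 rows; each row shifts and turns the commanded pose from where the row before left it, along the tool's axes as they then stand; what a row does not reach is not made up. A row lasts 1/8 s, in which the tool goes at most 62.5 mm and 10.7 degrees, less where a joint would pass 70% of its speed; a pose out of reach is approached as far as the arm can. A call with a gripper value outside its range is refused whole. The fingers move at their own pace and stop on an object; "squeeze" is the grip in N (left out, the last holds). Time passes only in rows, so rows that do not move let the fingers close. It gives the time, the measured TCP pose, the force, the opening and the grip force at its end, in the units of the state.
- r.sense(): the state, without advancing time (a new reading comes with each control period).
- imaging.grab_frame(name): name is "scene" or "side" or "wrist"; returns a dict with "image" (400x640x3 uint8, red, green, blue), "mtx" (3x3 intrinsics, pixels), "world_to_cam" (4x4, takes a point from world to camera coordinates). Camera axes: x right, y up, looking along -z (the intrinsics and any distortion apply to the point x, -y, -z); pixel columns grow to the right and rows downward; lengths in mm; the calibration is good to about 2 mm. A picture is of the moment at which its call begins. There is no depth.
- r.sign_off(): hands the job in; it is judged then, once.
The state is a dict: "clock": time; "qpos": joint angles; "qvel": joint speeds; "joint_efforts": joint torques, N m; "eef_pos": TCP position; "tcp_rot": TCP orientation; "contact_force": force on the tool from outside, world axes, zero at the start; "wrist_torque": the same for the moment, N m; "opening": opening from 0.0 (shut) to 1.0 (fully open); "grasp_force": force on a finger pad.
Only numpy, scipy, OpenCV 4.12 (cv2) and the standard library are available. Lean on these libraries where they do the work, as an engineer would, in place of code of your own. Each camera call takes 0.05 s, during which the arm holds its last target. There are 200 camera calls.

TASK

The tube rack stands loose on the shaker: pull up the black plunger knob in the middle of the clamp bar, slide the bar one hole towards the rack so that its pad presses the rack square against the platform's end lip, and let the pin drop fully home in that next hole. Do not let go of the knob: finish with your fingers still holding it and the pin all the way down, as you would while a colleague tightens the bar's end screws. Keep the rack upright and leave the other things on the platform and the bench where they are.

Things in the scene. Friction and masses are not known exactly. Their poses are not given: they have to be found in the camera images.
- shaker: fixed bench shaker, 80 mm high cream housing with an aluminium platform 250 (its x) x 308 (its y) mm, top at z = 115 mm. Origin: centre of its underside; y runs along the platform, the way the bar slides, towards the tube rack; x along the bar. Inside faces of the 25 mm high end lips at y = +-150 mm. 12 mm index holes on x = 0 every 30 mm, y = -90 to 90 mm
- start_hole (a point): mouth of the index hole (platform top) in which the pin sits at the start, shaker (0, 30, 115) mm
- next_hole (a point): mouth of the next index hole (platform top), 30 mm nearer the rack, shaker (0, 60, 115) mm: the hole to reach
- bar (a joint): slide of the clamp bar (m): 0 at the start hole, +0.030 with the pin centred on the next hole towards the rack. The bar, 270 mm long, 24 mm wide, top 19 mm above the platform, rides with a shoe on either platform edge; about 1.5 N friction, 1 mm of play either way on its pin. Its end thumbscrews are slack
- plunger (a joint): lift of the spring-loaded index pin (m): 0 = fully home, 0.0135 = stop. The pin is 10 mm thick; its round nose reaches 10 mm below the platform top, so it is clear of the hole from about 0.0105, and over solid platform it rests at 0.010. The spring pushes it down, 3.5 N at 0, 7 N at the stop
- knob: black fluted pull knob of the pin, mid-bar: upright cylinder 26 mm diameter, 26 mm tall. Origin: centre of its underside, with the pin home 34 mm above the platform (knob top 60 mm above it, 175 mm above the bench); under it a 25 mm hexagon neck. Grip from above, fingers closing along the bar (shaker x), clear of the tubes. Moves up with the pin and along with the bar
- clamp_pad: rubber-faced clamping strip on the rack side of the bar, 190 mm long, 13 mm high, sprung: gives up to 6 mm towards the bar (1.3 N at first, 0.9 N more per mm). Its face is 28 mm from the bar's centre line. Origin on the platform top under the bar's centre line, axes as the shaker's
- rack: white rack of capped blood tubes, one piece, 0.3 to 0.5 kg: 200 mm (its x, along the bar) x 66 mm (its y), 60 mm high, caps to 96 mm. Origin: centre of its underside. Starts loose, 6 to 12 mm short of the end lip at +y, slightly askew; with the bar at the next hole it is pushed square against that lip (centre at shaker y = 117 mm) and the pad is squeezed about 4 mm
- spare_rack: spare white tube rack with a few empty glass tubes, 200 x 66 mm, 95 mm tall, on the bench to the right; bystander, origin at the centre of its underside
- vial_bottle: small clear bottle, 38 mm diameter, 70 mm tall, standing on the platform on the side of the bar away from the rack; bystander, origin at the centre of its underside
- amber_bottle: amber bottle, 66 mm diameter, 125 mm tall, standing on the bench beside the shaker; bystander, origin at the centre of its underside
- dishes: stack of three culture dishes, 91 mm diameter, 45 mm tall, on the bench beside the shaker; bystander, origin at the centre of its underside
- carton: reagent carton, 110 x 150 x 75 mm, on the bench to the left; bystander, origin at the centre of its underside
- jar: jar with screw cap, 60 mm diameter, 75 mm tall, on the bench to one side of the shaker; bystander, origin at the centre of its underside
- clear_bottle: clear bottle, 72 mm diameter, 140 mm tall, on the bench to one side of the shaker; bystander, origin at the centre of its underside
There are look-alikes about, which are no part of the job. Leave any orange look-alike of the rack alone.

How it is judged:
By the outcome, as a careful person would: the job done as asked, in the order asked, and still so for the second after the job is handed in, while the arm keeps its last pose, push and grip.
It also fails if it takes over 35 s, if anything falls off the work surface, if the arm or the gripper's body presses on something with over 40 N, if the wrist force passes 120 N, or if a joint passes its speed limit or range.

## Working session

There is one attempt and no reset: what is moved stays moved. The work goes in short steps, Python scripts to look and compute and a tool call to move; the robot and the scene stay as the last step left them, time stands still between calls to the robot, and variables do not carry over. Pictures are saved under pics/ and viewed, at most 13 in all, crops included, and the job is handed in when it is done.

Besides the shell and the picture viewer there is one more tool, called as name(argument=value, ...) on one line, values as JSON. arm_command: Moves the arm, as the interface text tells. Its arguments: {"type":"object","properties":{"deltas":{"type":"array"},"squeeze":{"type":"number"}},"required":["deltas"]}

```bash
mkdir -p pics; cat > h.py <<'E'
import numpy as np, cv2
from rig import r, imaging
def grab(n,f=None):
    d=imaging.grab_frame(n)
    if f: cv2.imwrite('pics/'+f,cv2.cvtColor(d['image'],cv2.COLOR_RGB2BGR))
    return d
def ray(d,u,v):
    M=np.array(d['world_to_cam']);K=np.array(d['mtx'])
    a=np.linalg.inv(K)@[u,v,1.]; R=M[:3,:3]
    return -R.T@M[:3,3], R.T@np.array([a[0],-a[1],-a[2]])
def onz(d,u,v,z):
    o,w=ray(d,u,v); return o+w*(z-o[2])/w[2]
def proj(d,p):
    M=np.array(d['world_to_cam']);c=M[:3,:3]@p+M[:3,3]
    q=np.array(d['mtx'])@[c[0],-c[1],-c[2]]; return q[:2]/q[2]
E
python3 - <<'E'
from h import *
for n in ['scene','side','wrist']:
    d=grab(n,n+'0.png'); print(n,ray(d,320,200),d.keys())
print(r.sense())
a=[cv2.imread(f'pics/{n}0.png') for n in ['scene','side']]
E
```

```text
scene (array([1133.86082646, -695.36954922,  858.58177169]), array([-0.54757027,  0.57369804, -0.60919251])) dict_keys(['image', 'mtx', 'world_to_cam'])
side (array([ 127.79418483, -876.51992956, 1277.01573144]), array([ 0.21899623,  0.59093657, -0.77646366])) dict_keys(['image', 'mtx', 'world_to_cam'])
wrist (array([624.7859894 ,  74.88737335, 372.07854367]), array([-0.01243942, -0.28522644, -0.95846727])) dict_keys(['image', 'mtx', 'world_to_cam'])
{'clock': 0.15, 'qpos': array([-2.39577968e-03,  3.53515696e-01,  1.63394663e+00,  6.75580402e-06,
        1.15520455e+00, -2.41647097e-03]), 'qvel': array([-0.00052868, -0.0040502 , -0.00257739,  0.00017549, -0.00167401,
        0.00073752]), 'joint_efforts': array([-7.39769093e-04, -6.05638933e+01, -3.42338884e+01, -2.29960733e-05,
        6.16452831e-03, -4.00942213e-05]), 'eef_pos': array([6.24642458e+02, 5.61387913e-03, 2.30724639e+02]), 'tcp_rot': array([-3.14051844e+00, -8.77361698e-06,  1.57081428e+00]), 'contact_force': array([ 0.05360495,  0.67159726, -0.04224541]), 'wrist_torque': array([ 0.07443141,  0.03140554, -0.04914423]), 'grasp_force': 0.0, 'opening': 0.9979289245753807}
```

View pics/scene0.png

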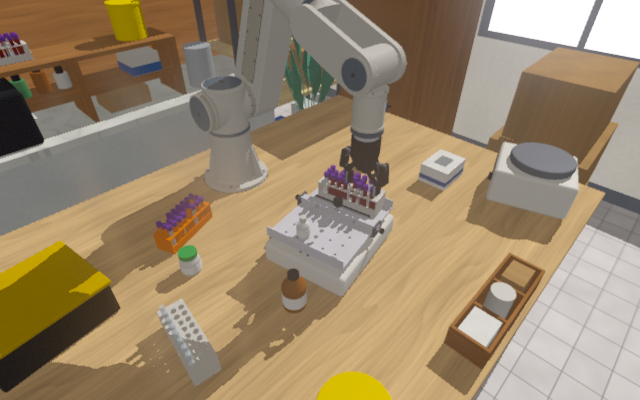

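View pics/wrist0.png

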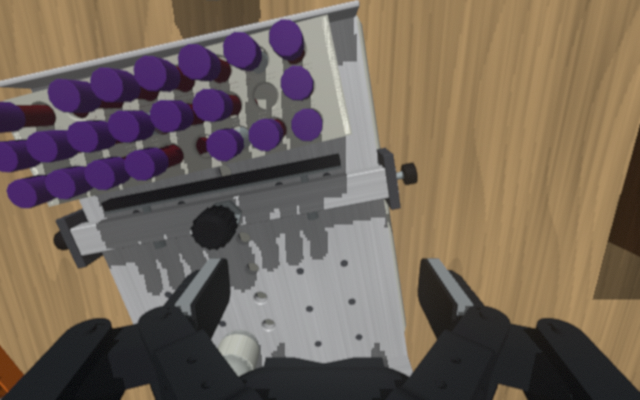

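View pics/side0.png

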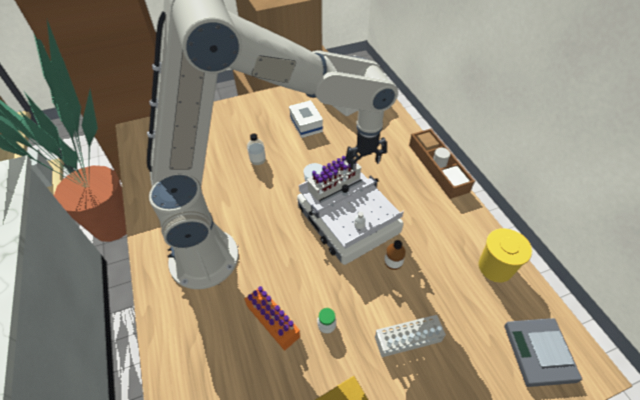

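The wrist view shows the black knob at (214,228) in mid-bar. The white rack with purple caps lies behind it.

Knob candidates:
- plunger knob, wrist (214,228)
- end thumbscrew, wrist (408,173)
- end thumbscrew, wrist (65,240)

Rack candidates:
- white rack on the platform, scene (350,190)
- orange look-alike, scene (185,222)
- spare rack, scene (188,340)

I choose the knob at (214,228) and the white rack, and will check them in a close crop.

```bash
python3 - <<'E'
from h import *
d=grab('wrist'); im=d['image']
c=cv2.cvtColor(im[130:360,40:440],cv2.COLOR_RGB2BGR)
cv2.imwrite('pics/c1.png',cv2.resize(c,None,fx=2,fy=2,interpolation=cv2.INTER_CUBIC))
g=im.max(2); m=(g<45).astype(np.uint8); 
m=cv2.morphologyEx(m,cv2.MORPH_OPEN,np.ones((9,9)))
n,l,s,ce=cv2.connectedComponentsWithStats(m)
for i in range(1,n): print(s[i],ce[i],onz(d,*ce[i],175))
E
```

```text
[180  80  11  10 108] [184.91666667  84.41666667] [544.78775439  85.65360556 175.        ]
[ 108  156  230   53 2541] [222.59897678 182.00905155] [561.19250804  28.00660282 175.        ]
[ 193  206   43   42 1426] [214.15007013 226.78751753] [552.88867474  -2.08752464 175.        ]
[    6   265   634   135 34726] [322.5505961 359.439325 ] [ 623.75773455 -108.79437677  175.        ]
```

View pics/c1.png

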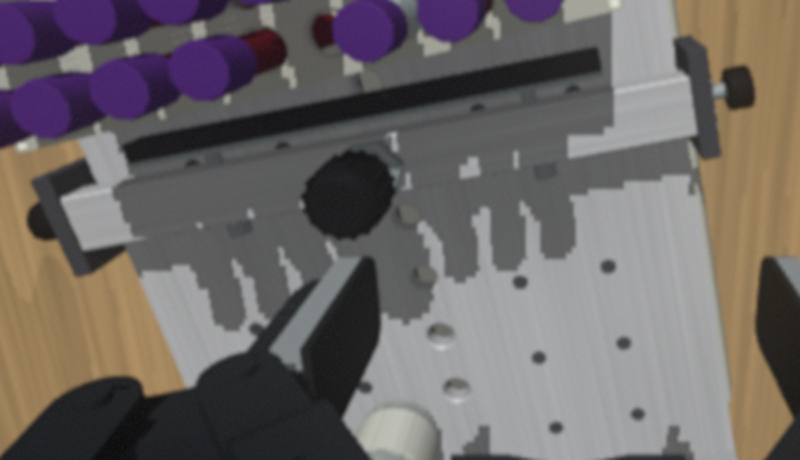

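The crop confirms it: the fluted black knob is in mid-bar at full-image pixel about (214,228), with the index holes running below it from (245,237) to (268,324).

```bash
python3 - <<'E'
from h import *
d=grab('wrist'); f=lambda x,y:(40+x/2,130+y/2)
H=[onz(d,*f(*p),115) for p in [(410,214),(425,273),(441,334),(457,388)]]
a,b=[onz(d,*f(*p),134) for p in [(82,250),(697,133)]]
print(np.round(H,1)); v=H[0]-H[-1]; print('yaw holes',np.arctan2(-v[0],v[1])); v=b-a; print('yaw bar',np.arctan2(v[1],v[0]))
K=onz(d,*f(346,200),175);print(K,'R px',np.linalg.norm(proj(d,K+[13,0,0])-proj(d,K)))
P=[onz(d,*f(*p),115+13) for p in [(130,145),(598,48)]]; v=P[1]-P[0];print('yaw pad',np.arctan2(v[1],v[0]))
E
```

```text
[[ 556.8  -35.   115. ]
 [ 561.4  -63.3  115. ]
 [ 566.7  -94.5  115. ]
 [ 572.6 -123.7  115. ]]
yaw holes 0.17642869422724367
yaw bar 0.19734398674267634
[551.96134797  -4.38426455 175.        ] R px 19.76601931077673
yaw pad 0.2045703043817011
```

arm_command(deltas=[{"tx": -2,"ty": -36,"hand": 60},{"tx": -3,"ty": -37},{"wz": -0.1},{"wz": -0.09,"tz": 20},{}], squeeze=40)

```text
schema error: expected keys hand, tx, ty, tz, wx, wy, wz
```

```bash
python3 - <<'E'
from h import *
s=r.sense(); print(s['eef_pos'],s['tcp_rot'],s['clock'])
d=grab('wrist','w2.png'); print(proj(d,np.array([552,-5,175.])))
E
```

```text
[6.24781101e+02 3.08570344e-02 2.30918348e+02] [-3.14091862e+00 -3.71518903e-05  1.57079261e+00] 0.25
[213.07147845 230.81959067]
```

View pics/w2.png

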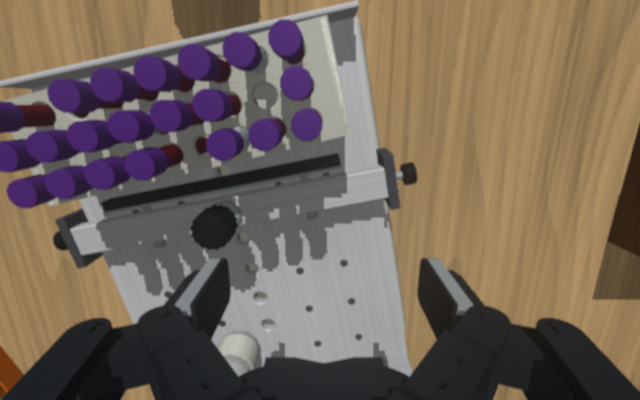

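The call was refused because each row needs all seven keys, so the view hasn't changed.

arm_command(deltas=[{"hand": 60,"tx": -2,"ty": -36,"tz": 0,"wx": 0,"wy": 0,"wz": 0},{"hand": 60,"tx": -3,"ty": -37,"tz": 0,"wx": 0,"wy": 0,"wz": 0},{"hand": 60,"tx": 0,"ty": 0,"tz": 0,"wx": 0,"wy": 0,"wz": -0.1},{"hand": 60,"tx": 0,"ty": 0,"tz": 20,"wx": 0,"wy": 0,"wz": -0.09},{"hand": 60,"tx": 0,"ty": 0,"tz": 0,"wx": 0,"wy": 0,"wz": 0},{"hand": 60,"tx": 0,"ty": 0,"tz": 0,"wx": 0,"wy": 0,"wz": 0}], squeeze=40)

```text
clock: 1.05
eef_pos: [552.2, -5.0, 211.7]
tcp_rot: [3.141, 0.0, 1.759]
contact_force: [-0.4, -1.3, -0.2]
opening: 0.702
grasp_force: 0.0
```

```bash
python3 - <<'E'
from h import *
s=r.sense(); print(s['eef_pos'],s['tcp_rot'],s['clock'],s['contact_force'])
d=grab('wrist','w3.png'); print(proj(d,np.array([552,-5,175.])))
E
```

```text
[552.22275878  -4.98842544 211.67724424] [3.14149123e+00 2.45618201e-05 1.75888260e+00] 1.05 [-0.40930094 -1.34967193 -0.23480199]
[323.0262394  235.07707331]
```

View pics/w3.png

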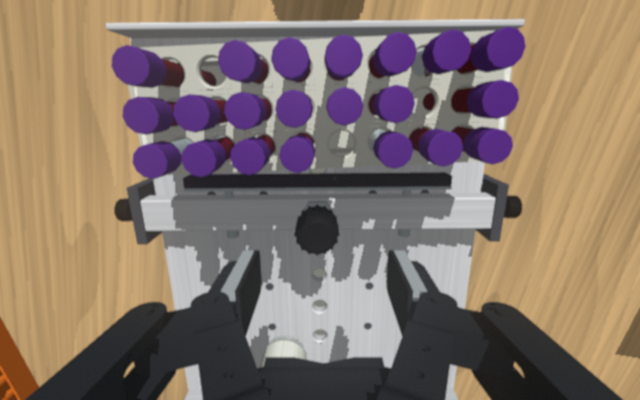

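The view is now square to the bar, with the knob at about (317,229) and the bar level. I'll measure the remaining offset.

```bash
python3 - <<'E'
from h import *
d=grab('wrist'); im=d['image']
m=(im.max(2)<42).astype(np.uint8); m[:190]=0;m[260:]=0;m[:,:280]=0;m[:,360:]=0
m=cv2.morphologyEx(m,cv2.MORPH_OPEN,np.ones((7,7)))
c=max(cv2.findContours(m,0,2)[0],key=cv2.contourArea); x,y,w,h=cv2.boundingRect(c); print(x,y,w,h)
K=onz(d,x+w/2,y+h/2,175)
R=np.linalg.norm(proj(d,K+[13,0,0])-proj(d,K)); K=onz(d,x+w/2,y+h-R,175); print(R,K)
t=np.array([552.2,-5,175]);a=.188; e=K-t
print('tool x',e@[-np.sin(a),np.cos(a),0],'tool y',e@[np.cos(a),np.sin(a),0])
E
```

```text
309 208 22 10
22.13444585429686 [545.96489     18.50552586 175.        ]
tool x 24.256666054960398 tool y -1.732193551083327
```

```bash
python3 - <<'E'
from h import *
d=grab('wrist'); im=d['image']; print(im[231,285:350:3].max(1),im[200:262:3,317].max(1))
for th in (50,60,70):
    m=(im.max(2)<th).astype(np.uint8)
    m=cv2.morphologyEx(m[196:270,270:365],cv2.MORPH_OPEN,np.ones((7,7)))
    c=max(cv2.findContours(m,0,2)[0],key=cv2.contourArea); x,y,w,h=cv2.boundingRect(c); x+=270;y+=196
    K=onz(d,x+w/2,y+h-22.1,175); t=np.array([552.2,-5,175]);a=.188; e=K-t
    print(x,y,w,h,K,'tool x',e@[-np.sin(a),np.cos(a),0],'tool y',e@[np.cos(a),np.sin(a),0])
E
```

```text
[114 112 113  81  36  41  41  42  41  40  41  41  42  43  42  40  41  40
 104 113 112 114] [100  87  35  34  40  41  46  48  40  40  42  42  42  42  44  42  43  41
  72 113 113]
296 207 41 45 [547.83709566  -2.55417746 175.        ] tool x 3.218129986970142 tool y -3.828919112165589
296 207 42 46 [548.24469254  -3.12661186 175.        ] tool x 2.5796042678097857 tool y -3.5354889347417857
295 206 43 47 [547.95258568  -3.1821875  175.        ] tool x 2.579601041701284 tool y -3.8328356576480473
```

arm_command(deltas=[{"hand": 60,"tx": 2.5,"ty": -3.5,"tz": 15,"wx": 0,"wy": 0,"wz": 0},{"hand": 60,"tx": 0,"ty": 0,"tz": 25,"wx": 0,"wy": 0,"wz": 0},{"hand": 50,"tx": 0,"ty": 0,"tz": 25.5,"wx": 0,"wy": 0,"wz": 0},{"hand": 45,"tx": 0,"ty": 0,"tz": 0,"wx": 0,"wy": 0,"wz": 0},{"hand": 40,"tx": 0,"ty": 0,"tz": 0,"wx": 0,"wy": 0,"wz": 0}], squeeze=40)

```text
clock: 1.82
eef_pos: [548.3, -3.1, 146.2]
tcp_rot: [3.141, -0.0, 1.761]
contact_force: [0.8, -0.8, 0.7]
opening: 0.47
grasp_force: 0.0
```

```bash
python3 - <<'E'
from h import *
d=grab('wrist','w4.png'); s=r.sense(); print(s['eef_pos'],s['contact_force'])
E
```

```text
[548.62801757  -3.15424974 146.55530629] [0.5227742  0.22995507 0.26235901]
```

View pics/w4.png

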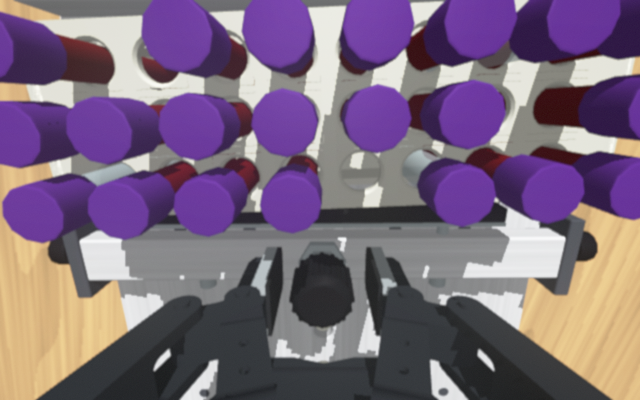

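The knob, with its top centre at about (322,298), sits midway between the pads at x of about 278 and 368. I'll close on it.

arm_command(deltas=[{"hand": 30,"tx": 0,"ty": 0,"tz": 0,"wx": 0,"wy": 0,"wz": 0},{"hand": 24,"tx": 0,"ty": 0,"tz": 0,"wx": 0,"wy": 0,"wz": 0},{"hand": 18,"tx": 0,"ty": 0,"tz": 0,"wx": 0,"wy": 0,"wz": 0},{"hand": 18,"tx": 0,"ty": 0,"tz": 0,"wx": 0,"wy": 0,"wz": 0}], squeeze=60)

```text
clock: 2.38
eef_pos: [547.7, -3.4, 146.9]
tcp_rot: [-3.141, 0.0, 1.761]
contact_force: [-5.2, -1.0, 8.5]
opening: 0.287
grasp_force: 58.3
```

```bash
python3 - <<'E'
from h import *
d=grab('wrist','w5.png'); print(proj(d,np.array([*r.sense()['eef_pos'][:2],175])))
E
```

```text
[323.31436622 297.55039169]
```

View pics/w5.png

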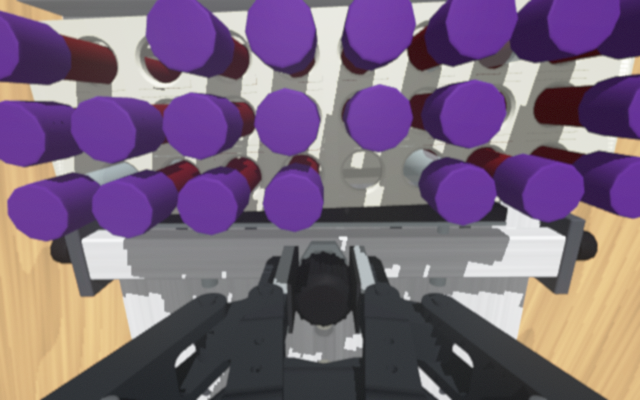

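arm_command(deltas=[{"hand": 18,"tx": 0,"ty": 0,"tz": -3,"wx": 0,"wy": 0,"wz": 0},{"hand": 18,"tx": 0,"ty": 0,"tz": -3.5,"wx": 0,"wy": 0,"wz": 0},{"hand": 18,"tx": 0,"ty": 0,"tz": -3.5,"wx": 0,"wy": 0,"wz": 0},{"hand": 18,"tx": 0,"ty": 0,"tz": -3,"wx": 0,"wy": 0,"wz": 0},{"hand": 18,"tx": 0,"ty": 0,"tz": 0,"wx": 0,"wy": 0,"wz": 0},{"hand": 18,"tx": 0,"ty": 0,"tz": 0,"wx": 0,"wy": 0,"wz": 0}], squeeze=60)

```text
clock: 3.18
eef_pos: [547.7, -3.3, 158.5]
tcp_rot: [-3.141, -0.0, 1.761]
contact_force: [-2.6, -1.6, -7.2]
opening: 0.284
grasp_force: 59.2
```

```bash
python3 - <<'E'
from h import *
d=grab('wrist','w6.png'); s=r.sense(); print(s['eef_pos'],s['contact_force'])
E
```

```text
[547.64024367  -3.26748495 158.48232281] [-2.95103762 -2.55898627 -6.91079567]
```

View pics/w6.png

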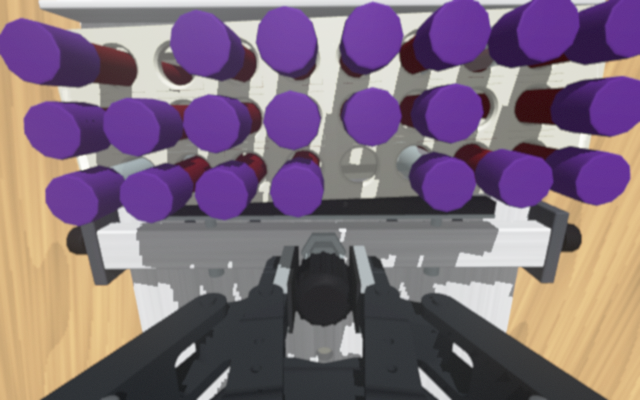

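The knob rose with the gripper: the neck now shows below it and the force of about -7 N matches the spring near the stop. Next I slide towards the rack.

arm_command(deltas=[{"hand": 18,"tx": 2,"ty": 0,"tz": 0,"wx": 0,"wy": 0,"wz": 0},{"hand": 18,"tx": 3,"ty": 0,"tz": 0,"wx": 0,"wy": 0,"wz": 0},{"hand": 18,"tx": 4,"ty": 0,"tz": 0,"wx": 0,"wy": 0,"wz": 0},{"hand": 18,"tx": 4,"ty": 0,"tz": 0,"wx": 0,"wy": 0,"wz": 0},{"hand": 18,"tx": 3,"ty": 0,"tz": 0,"wx": 0,"wy": 0,"wz": 0},{"hand": 18,"tx": 3,"ty": 0,"tz": 0,"wx": 0,"wy": 0,"wz": 0},{"hand": 18,"tx": 3,"ty": 0,"tz": 0,"wx": 0,"wy": 0,"wz": 0},{"hand": 18,"tx": 0,"ty": 0,"tz": 0,"wx": 0,"wy": 0,"wz": 0}], squeeze=60)

```text
clock: 4.22
eef_pos: [543.4, 18.5, 158.6]
tcp_rot: [-3.14, 0.0, 1.761]
contact_force: [-4.0, -3.0, -7.7]
opening: 0.288
grasp_force: 59.1
```

arm_command(deltas=[{"hand": 18,"tx": 2,"ty": 0,"tz": 0,"wx": 0,"wy": 0,"wz": 0},{"hand": 18,"tx": 2,"ty": 0,"tz": 0,"wx": 0,"wy": 0,"wz": 0},{"hand": 18,"tx": 2,"ty": 0,"tz": 0,"wx": 0,"wy": 0,"wz": 0},{"hand": 18,"tx": 2,"ty": 0,"tz": 0,"wx": 0,"wy": 0,"wz": 0},{"hand": 18,"tx": 0,"ty": 0,"tz": 0,"wx": 0,"wy": 0,"wz": 0},{"hand": 18,"tx": 0,"ty": 0,"tz": 0,"wx": 0,"wy": 0,"wz": 0}], squeeze=60)

```text
clock: 4.97
eef_pos: [541.9, 26.0, 158.6]
tcp_rot: [-3.14, 0.001, 1.761]
contact_force: [-4.5, -5.8, -6.6]
opening: 0.281
grasp_force: 59.1
```

```bash
python3 - <<'E'
from h import *
d=grab('wrist','w7.png'); s=r.sense(); p=s['eef_pos'];a=.188
print(p,s['contact_force'],(p-[547.65,-3.3,0])@[-np.sin(a),np.cos(a),0],(p-[547.65,-3.3,0])@[np.cos(a),np.sin(a),0])
E
```

```text
[541.87826048  26.02708955 158.59760417] [-4.44825966 -4.92918004 -6.89090516] 29.889052330491293 -0.18896937465533714
```

View pics/w7.png

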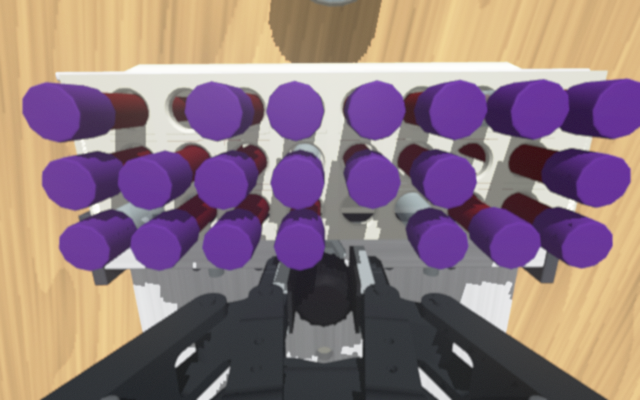

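The rack now lies parallel to the lip (its edge runs along row 70) and the advance is 29.9 mm. I'll lower the pin.

arm_command(deltas=[{"hand": 18,"tx": 0,"ty": 0,"tz": 2.5,"wx": 0,"wy": 0,"wz": 0},{"hand": 18,"tx": 0,"ty": 0,"tz": 2.5,"wx": 0,"wy": 0,"wz": 0},{"hand": 18,"tx": 0,"ty": 0,"tz": 3,"wx": 0,"wy": 0,"wz": 0},{"hand": 18,"tx": 0,"ty": 0,"tz": 3,"wx": 0,"wy": 0,"wz": 0},{"hand": 18,"tx": 0,"ty": 0,"tz": 2,"wx": 0,"wy": 0,"wz": 0},{"hand": 18,"tx": 0,"ty": 0,"tz": 0.5,"wx": 0,"wy": 0,"wz": 0},{"hand": 18,"tx": 0,"ty": 0,"tz": 0,"wx": 0,"wy": 0,"wz": 0}], squeeze=60)

```text
clock: 5.9
eef_pos: [542.1, 26.0, 146.9]
tcp_rot: [-3.141, 0.001, 1.761]
contact_force: [-11.1, -5.7, 11.7]
opening: 0.284
grasp_force: 61.4
```

```bash
python3 - <<'E'
from h import *
d=grab('wrist','w8.png'); s=r.sense(); p=s['eef_pos'];a=.188
print(p,s['contact_force'],s['grasp_force'],(p-[547.65,-3.3,0])@[-np.sin(a),np.cos(a),0])
c=grab('side')['image'][130:270,270:430]; e=grab('scene')['image'][150:290,250:410]
cv2.imwrite('pics/c8.png',cv2.cvtColor(cv2.resize(np.hstack([c,e]),(800,350),interpolation=cv2.INTER_CUBIC),cv2.COLOR_RGB2BGR))
E
```

```text
[542.09357027  25.99983889 146.8571842 ] [-10.95436226  -5.68373363  11.94533273] 61.4232212305069 29.822041609808604
```

View pics/c8.png

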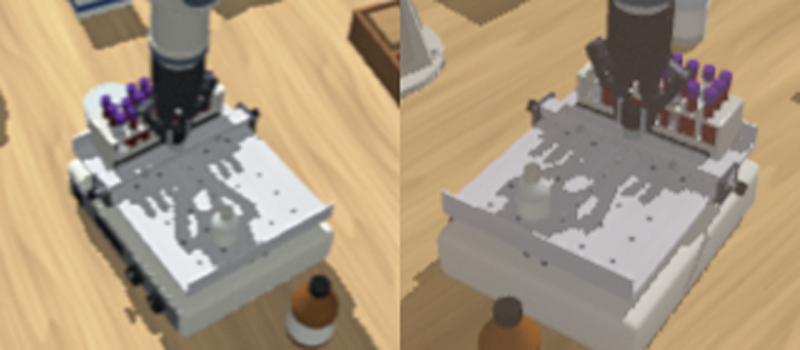

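The pin is home. TCP z is back at 146.9 mm, the height it had with the pin home at the start. There is an upward reaction of 12 N and the grip is still 61 N. The side and scene crops show the rack upright against the lip and the vial still standing.

```bash
python3 -c "
from rig import r
print(r.sign_off())"
```

```text
the job is handed in; nothing more can be done
None
```

The job is handed in: the bar is one hole nearer the rack, the readings show the pin fully home there, the rack is upright against the end lip, and the gripper is still holding the knob.

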